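# Turn the sample leaf over its spine

## Robot

A 6-joint arm with a two-finger parallel gripper is mounted at the origin on a cart in front of the work surface, level with it; the furniture and walls round the work are solid. World frame = base frame: x ahead of the robot, y to its left, z up, the work surface at z = 0. Lengths are in m, angles in rad, forces in N, time in s.
With the tool pointing down it reaches from about 0.425 to 0.95 m from the base axis. Payload 3.5 kg.
Tool frame: the origin (TCP) lies on the mounting face of the last link; the fingertips stand 173 mm ahead of it and the grasp point (between the pads) lies 155 mm ahead of it; z points along the fingers, x is the direction in which the jaws open and shut, and the axes are right-handed (so a half turn about z gives the same grasp; the last joint's range is limited). The gripper opens to 85 mm and grips with 20 to 120 N. Pads are 22 mm wide; open, the fingers measure 114 mm over their backs; the gripper's body (76 mm by 85 mm) begins 54 mm behind the grasp point. The pads swing forward as they close: fully open they stand 13 mm farther back than shut.
Start: joints at [-1.419, 0.286, 1.577, -0, 1.279, -0.15], TCP at [0.201, -0.644, 0.405] pointing down, gripper open.
Joint ranges: [-2.77, 2.77], [-0.9, 2.22], [0.21, 2.48], [-1.53, 4.67], [0.24, 2.81], [-2.84, 2.84]. Speed limits (rad/s): [2.79, 2.79, 3.14, 3.14, 3.14, 3.14].

## Interface

Orientations are given as a unit quaternion [x, y, z, w].
In Python, from plant import get_state, read_camera, sign_off gives the robot as it stands.
- The arm moves only by the shell command python3 -m jog 'ROWS' [FORCE]. ROWS is JSON, a list of rows, each an object of numbers: "grip": the closure, from 0 (fully open) to 1 (shut); "x", "y", "z": the shift along the tool's x, y, z in mm; "rx", "ry", "rz": the turn, a rotation vector about the tool's x, y, z in degrees. A call has 1 to 8 rows; each row shifts and turns the commanded pose from where the row before left it, along the tool's axes as they then stand; what a row does not reach is not made up. A row lasts 1/12 s, in which the tool goes at most 41.7 mm and 7.16 degrees, less where a joint would pass 70% of its speed; a pose out of reach is approached as far as the arm can. A call with a gripper value outside its range is refused whole. The fingers move at their own pace and stop on an object; FORCE is the grip in N (left out, the last holds). Time passes only in rows, so rows that do not move let the fingers close. It gives the time, the measured TCP pose, the force and the opening at its end, in the units of the state.
- get_state(): the state, without advancing time (a new reading comes with each control period).
- read_camera(name): name is "scene" or "top" or "wrist"; returns a dict with "frame" (400x640x3 uint8, red, green, blue), "intrinsics" (3x3 intrinsics, pixels), "R" (3x3) and "t" (3): a world point X has camera coordinates R X + t. Camera axes: x right, y down, z forward; pixel columns grow to the right and rows downward; lengths in m; the calibration is good to about 2 mm. A picture is of the moment at which its call begins. There is no depth.
- sign_off(): hands the job in, once; it reports no verdict.
The state is a dict: "time": time; "qpos": joint angles; "dq": joint speeds; "joint_efforts": joint torques, N m; "eef_pos": TCP position; "tcp_rot": TCP orientation; "contact_force": force on the tool from outside, world axes, zero at the start; "wrist_torque": the same for the moment, N m; "opening": opening from 0.0 (shut) to 1.0 (fully open).
Only numpy, scipy, OpenCV 4.12 (cv2) and the standard library are available. Lean on these libraries where they do the work, as an engineer would, in place of code of your own. Each camera call takes 0.05 s, during which the arm holds its last target.

## Task

Show the next finish on the sample stand: with the fingers closed, get under the orange tab, push the blue leaf up and over its spine to the left, and press it down until it lies fully flat on the other side. Only push with the outside of the fingers: do not pinch the leaf or fling it over, and do not lift, tip or shove the stand. Leave everything else on the bench where it is.

Things in the scene. Friction and masses are not known exactly. Their poses are not given: they have to be found in the camera images.
- sample_stand: Loose 2 kg flip stand; origin: centre of underside. x runs along the spine (ahead of the robot at yaw 0), y left (where the leaf must end), z up. Foot plate 190 x 230 (y) x 10 mm; pedestal 105 mm wide (y), z 10-52; board 150 mm wide (y), z 52-58; fixed leaves out to 76 mm either side of the spine, top z = 70. Beyond 76 mm from the spine is free air under the leaf, beyond 115 mm no foot plate either.
- leaf (a joint): Leaf angle about the spine: 0 flat on the right (-y of the stand), pi/2 upright, pi (its stop) flat on the left (+y). It starts a little raised, 0.1 to 0.4. The hinge is stiff (0.13 N m, 1 to 2 N at the tab): the leaf stays at any angle it is left at.
- leaf_spine (a point): Middle of the spine (hinge axis), 75 mm above the stand's underside, over its origin; turns with the leaf: x along the spine, -y from the spine to the tab, z normal to the blue face. The leaf: rigid white-framed board, 5 mm thick, 160 mm along the spine, reaching 130 mm from it, 0.12 kg, blue on the face up at the start, red on the other.
- leaf_tab (a point): Orange tab on the middle of the leaf's free edge, 50 mm wide along the spine, 5 mm thick. The point is the middle of the tab's outer edge, at half thickness, 150 mm from the spine; axes as those of leaf_spine.
- wine_swirl_3: small stemmed glass with a gilt rim, 90 mm wide, 149 mm tall, left of the stand; leave it alone. Origin: centre of its underside.
- wine_plain_1: small stemmed glass with a gilt rim, 90 mm wide, 147 mm tall, left of the stand; leave it alone. Origin: centre of its underside.
- mill_1: glass shaker with a grey cap, 44 mm wide, 90 mm tall, near the left front of the bench; leave it alone. Origin: centre of its underside.
- egg_cup_1: white egg cup, 49 mm wide, 62 mm tall, near the left front of the bench; leave it alone. Origin: centre of its underside.
- bulb_1: opal lamp bulb lying on its side, 107 x 59 mm, 60 mm tall, at the right; leave it alone. Origin: centre of its underside.
- string_ball: ball of jute string, 64 mm across, at the far left; leave it alone. Origin: centre of its underside.

How it is judged:
On the way, in this order (a step that is already met when the one before it is completed fails the run):
1. the fingers have pushed the leaf up to about upright (value of joint leaf between 1.2 and 2.9 rad and contact force between the fingers and sample_stand above 0.2 N), for 0.05 s.
2. the leaf is pressed flat on the other side (value of joint leaf above 3.07 rad), for 0.1 s.
At the end, for the whole second after the job is handed in: The leaf lies flat on the left, within 0.07 rad (4 degrees) of its stop at pi; the stand rests level on the bench within 30 mm of where it stood, and the things around it are within 25 mm of theirs (value of joint leaf above 3.07 rad and linear speed of sample_stand below 0.02 m/s and height (world z) of sample_stand below 0.005 m and angle between sample_stand's own z axis and vertical below 0.03 rad); the robot touches nothing.
It fails at once if the stand is pushed more than 30 mm out of place (distance of sample_stand from where it was at the start of the episode above 0.03 m).
It fails at once if the stand is lifted or tipped (height (world z) of sample_stand above 0.012 m or angle between sample_stand's own z axis and vertical above 0.12 rad).
It fails at once if the leaf is flung (faster than 6 rad/s) (velocity of joint leaf above 6 rad/s).
It fails at once if the leaf is pinched between the fingers (contact force between the fingers and sample_stand above 0.5 N and z of the grasp point in the frame of leaf_tab between -0.004 and 0.004 m and y of the grasp point in the frame of leaf_tab between 0.003 and 0.147 m and x of the grasp point in the frame of leaf_tab between -0.08 and 0.08 m).
It fails at once if one of the other things is moved more than 25 mm (distance of any of wine_swirl_3, wine_plain_1, mill_1, egg_cup_1, bulb_1, string_ball from where it was at the start of the episode above 0.025 m).
It also fails if it takes over 40 s, if anything falls off the work surface, if the arm or the gripper's body presses on something with over 40 N, if the wrist force passes 120 N, or if a joint passes its speed limit or range.

## Working session

There is one attempt and no reset: what is moved stays moved. The work goes in short steps, Python scripts to look and compute and a shell command to move; the robot and the scene stay as the last step left them, time stands still between calls to the robot, and variables do not carry over. Pictures are saved under pics/ and viewed, and the job is handed in when it is done.

```bash
ls; mkdir -p pics
python3 - <<'E'
from plant import *
import cv2
s=get_state();print(s)
for n in("scene","top","wrist"):
    c=read_camera(n);cv2.imwrite(f"pics/{n}0.png",c["frame"][:,:,::-1]);print(n,c["intrinsics"],c["R"],c["t"])
E
```

```text
pics
{'time': 0.0, 'qpos': array([-1.41901460e+00,  2.87190212e-01,  1.57816993e+00,  1.83271188e-07,
        1.27860797e+00, -1.50012293e-01]), 'dq': array([-0.00051496,  0.0002403 , -0.00074127, -0.00104441,  0.00099257,
        0.00046961]), 'joint_efforts': array([-3.83937195e-04, -4.05982590e+01, -2.92626143e+01, -1.67430180e-04,
        5.88153605e-03,  7.47576252e-06]), 'eef_pos': array([ 0.20061499, -0.64423815,  0.40333416]), 'tcp_rot': array([ 0.80536692, -0.59277544, -0.00084053, -0.00083917]), 'contact_force': array([-0.06735928, -0.14387206, -1.19059469]), 'wrist_torque': array([-0.0289047 ,  0.01122027,  0.0289745 ]), 'opening': 1.000902569249608}
scene [[424.69430453   0.         309.14323519]
 [  0.         424.69430453 203.31089742]
 [  0.           0.           1.        ]] [[-0.58733124 -0.80931077  0.00762146]
 [-0.62711798  0.44911749 -0.63640908]
 [ 0.5116298  -0.37856249 -0.77131407]] [0.26979375 0.33686359 1.27326028]
top [[514.93625444   0.         325.58207563]
 [  0.         514.93625444 213.17586874]
 [  0.           0.           1.        ]] [[-0.36716528 -0.93014342  0.00478219]
 [-0.83676456  0.32805082 -0.43841502]
 [ 0.40622005 -0.16497234 -0.89875992]] [0.17718356 0.42291712 1.56766333]
wrist [[345.33369278   0.         322.09763468]
 [  0.         345.33369278 200.99786158]
 [  0.           0.           1.        ]] [[ 0.29677927 -0.95494341 -0.00226949]
 [-0.91948477 -0.28639938  0.26930123]
 [-0.25781741 -0.07783626 -0.96305332]] [-0.67427844 -0.03466187  0.37831418]
```

View pics/scene0.png

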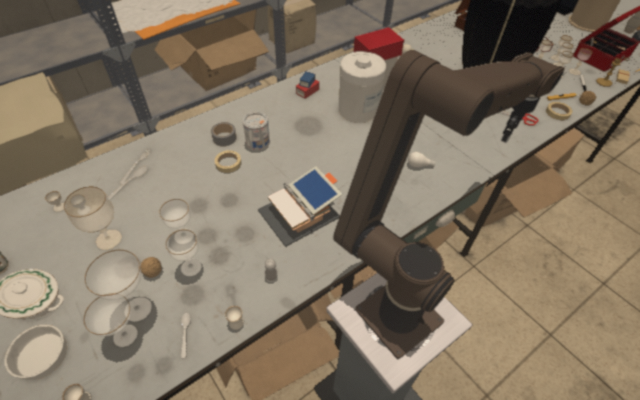

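View pics/top0.png

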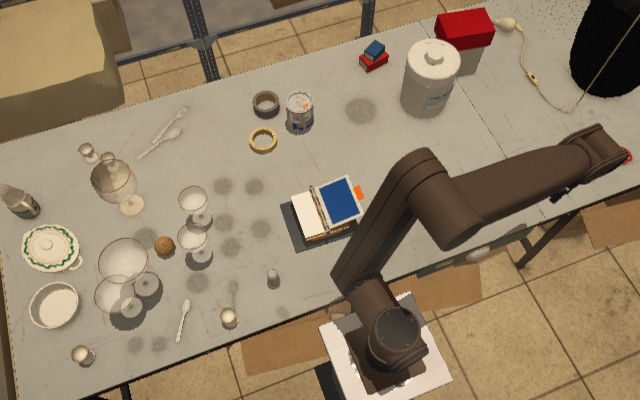

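View pics/wrist0.png

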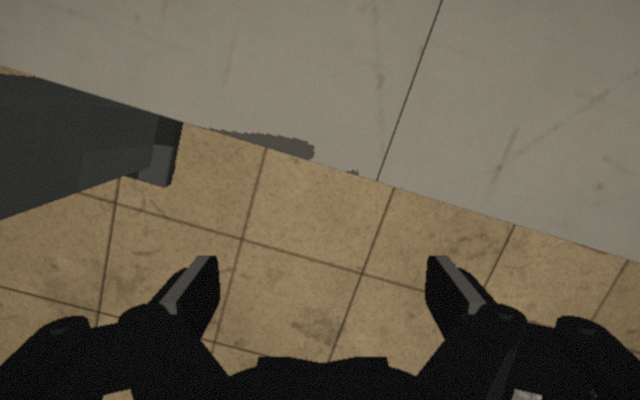

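The stand is at about (325,210) in the top view, and the arm covers part of it. I'll zoom in on it.

Run:
```python
import cv2
a=cv2.imread("pics/top0.png")[160:270,270:380];cv2.imwrite("pics/t1.png",cv2.resize(a,None,fx=5.4,fy=5.4,interpolation=cv2.INTER_CUBIC))
a=cv2.imread("pics/scene0.png")[155:255,250:350];cv2.imwrite("pics/s1.png",cv2.resize(a,None,fx=6,fy=6,interpolation=cv2.INTER_CUBIC))
```

```text
(no output)
```

View pics/t1.png

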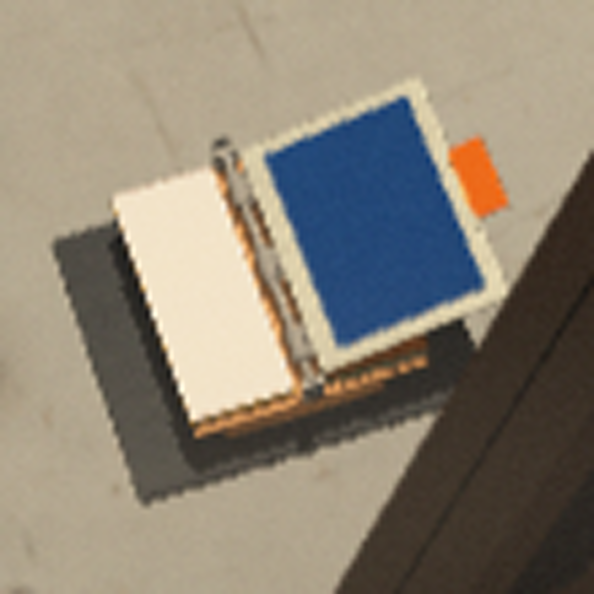

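View pics/s1.png

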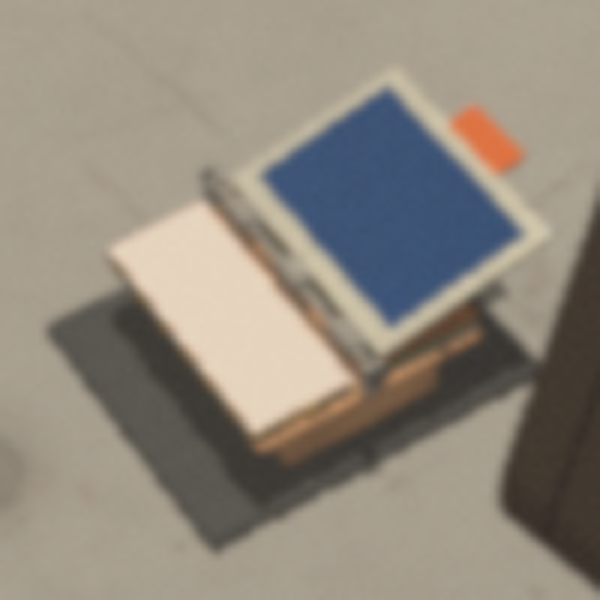

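```bash
cat > h.py <<'E'
import numpy as np
from scipy.spatial.transform import Rotation as Ro
def proj(c,X):
    p=np.asarray(X)@np.array(c["R"]).T+c["t"];q=p@np.array(c["intrinsics"]).T;return q[...,:2]/q[...,2:]
def leafpt(x,r,th,n=0): # stand coords
    return np.array([x,-r*np.cos(th)+n*np.sin(th),.075+r*np.sin(th)+n*np.cos(th)])
def W(p,P): 
    c,s=np.cos(p[2]),np.sin(p[2]);return np.array([p[0]+c*P[0]-s*P[1],p[1]+s*P[0]+c*P[1],P[2]])
E
python3 - <<'E'
from plant import *
from h import *
from scipy.optimize import least_squares
T=read_camera("top");S=read_camera("scene")
mt=lambda X,Y:((X+.5)/5.4-.5+270,(Y+.5)/5.4-.5+160)
ms=lambda X,Y:((X+.5)/6-.5+250,(Y+.5)/6-.5+155)
obs=[(T,mt(55,243),('p',.095,.115)),(T,mt(145,505),('p',-.095,.115)),
(T,mt(418,77),('l',.08,.13)),(T,mt(503,298),('l',-.08,.13)),(T,mt(487,137),('l',.025,.15)),(T,mt(510,207),('l',-.025,.15)),
(S,ms(50,330),('p',.095,.115)),(S,ms(217,550),('p',-.095,.115)),
(S,ms(397,67),('l',.08,.13)),(S,ms(550,230),('l',-.08,.13)),(S,ms(478,104),('l',.025,.15)),(S,ms(524,155),('l',-.025,.15))]
def f(p):
    r=[]
    for c,o,(k,a,b) in obs:
        P=np.array([a,b,.01]) if k=='p' else leafpt(a,b,p[3],.0025)
        r+=list(proj(c,W(p,P))-o)
    return np.array(r)
best=min((least_squares(f,[.5,0,y,.2],loss='soft_l1') for y in(-.6,-.2,.2,.6)),key=lambda s:s.cost)
print(best.x,best.cost);print(f(best.x).reshape(-1,2).round(1))
p=best.x
for nm,P in(("tab",leafpt(0,.15,p[3])),("spine",leafpt(0,0,0)),("tabpi",leafpt(0,.15,np.pi))):print(nm,W(p,P))
print("xaxis",np.cos(p[2]),np.sin(p[2]))
s=get_state();print(s['eef_pos'],Ro.from_quat(s['tcp_rot']).as_matrix().round(3))
# object approx bases on table from top
def ray(c,u,v,z=0):
    d=np.array(c["R"]).T@np.linalg.inv(c["intrinsics"])@[u,v,1];o=-np.array(c["R"]).T@c["t"];return o+d*(z-o[2])/d[2]
for n,u,v in(("glassA",201,222),("glassB",201,259),("mill",272,284),("egg",229,325),("ball",164,250),("bulb",478,254)):print(n,ray(T,u,v).round(3))
E
```

```text
[ 0.48851844  0.02164659 -0.03870449  0.25613328] 5.729616477739954
[[-1.2 -0.1]
 [-1.  -0. ]
 [-0.5 -0.3]
 [ 1.2 -0.4]
 [-1.8 -0.2]
 [-0.6 -0.4]
 [-0.  -0.2]
 [ 0.2  0.2]
 [ 0.6 -0.1]
 [ 1.9  1. ]
 [ 0.5 -0.1]
 [ 1.3  0.1]]
tab [ 0.48290357 -0.12335126  0.11300128]
spine [0.48851844 0.02164659 0.075     ]
tabpi [0.49432266 0.17153425 0.075     ]
xaxis 0.9992510746272877 -0.038694829838245966
[ 0.20063611 -0.64436273  0.40400504] [[ 0.297 -0.955 -0.   ]
 [-0.955 -0.297  0.001]
 [-0.001 -0.    -1.   ]]
glassA [ 0.626  0.4   -0.   ]
glassB [0.496 0.436 0.   ]
mill [0.329 0.246 0.   ]
egg [0.252 0.414 0.   ]
ball [0.572 0.542 0.   ]
bulb [ 0.177 -0.424  0.   ]
```

```bash
python3 -m jog '[{"grip":1,"x":-20.5,"y":-30.8},{"grip":1,"x":-20.5,"y":-30.8},{"grip":1,"x":-20.5,"y":-30.8},{"grip":1,"x":-20.5,"y":-30.8},{"grip":1,"x":-20.5,"y":-30.8},{"grip":1,"x":-20.5,"y":-30.8}]' 30 && python3 -m jog '[{"grip":1,"x":-20.5,"y":-30.8},{"grip":1,"x":-20.5,"y":-30.8},{"grip":1,"x":-20.5,"y":-30.8},{"grip":1,"x":-20.5,"y":-30.8},{"grip":1,"x":-20.5,"y":-30.8},{"grip":1,"x":-20.5,"y":-30.8}]'
python3 - <<'E'
from plant import *
from h import *
s=get_state();print(s['qpos'],Ro.from_quat(s['tcp_rot']).as_matrix().round(3))
E
```

```text
[-1.41901347e+00  2.86781647e-01  1.57743486e+00  1.78267512e-05
  1.27859516e+00 -1.49983067e-01] [[ 0.297 -0.955 -0.   ]
 [-0.955 -0.297  0.001]
 [-0.001 -0.    -1.   ]]$[0]: bad value
```

```bash
python3 -m jog '[{"grip":1,"x":-20.5,"y":-30.8,"z":0,"rx":0,"ry":0,"rz":0}]' 30
```

```text
time: 0.33
eef_pos: [0.2209, -0.6184, 0.4041]
tcp_rot: [0.804, -0.595, -0.0, 0.001]
contact_force: [0.6, 0.7, -0.5]
opening: 0.883
```

```bash
python3 -m jog '[{"grip":1,"x":-20.5,"y":-30.8,"z":0,"rx":0,"ry":0,"rz":0},{"grip":1,"x":-20.5,"y":-30.8,"z":0,"rx":0,"ry":0,"rz":0},{"grip":1,"x":-20.5,"y":-30.8,"z":0,"rx":0,"ry":0,"rz":0},{"grip":1,"x":-20.5,"y":-30.8,"z":0,"rx":0,"ry":0,"rz":0},{"grip":1,"x":-20.5,"y":-30.8,"z":0,"rx":0,"ry":0,"rz":0},{"grip":1,"x":-20.5,"y":-30.8,"z":0,"rx":0,"ry":0,"rz":0},{"grip":1,"x":-20.5,"y":-30.8,"z":0,"rx":0,"ry":0,"rz":0},{"grip":1,"x":-20.5,"y":-30.8,"z":0,"rx":0,"ry":0,"rz":0}]' 30
 python3 -m jog '[{"grip":1,"x":-20.5,"y":-30.8,"z":0,"rx":0,"ry":0,"rz":0},{"grip":1,"x":-20.5,"y":-30.8,"z":0,"rx":0,"ry":0,"rz":0},{"grip":1,"x":-20.5,"y":-30.8,"z":0,"rx":0,"ry":0,"rz":0}]'
python3 -m jog '[{"grip":1,"x":0,"y":0,"z":0,"rx":0,"ry":0,"rz":-7},{"grip":1,"x":0,"y":0,"z":0,"rx":0,"ry":0,"rz":-7},{"grip":1,"x":0,"y":0,"z":0,"rx":0,"ry":0,"rz":-7},{"grip":1,"x":0,"y":0,"z":0,"rx":0,"ry":0,"rz":-7},{"grip":1,"x":0,"y":0,"z":0,"rx":0,"ry":0,"rz":-7}]'
python3 - <<'E'
from plant import *
from h import *
import cv2
s=get_state();print(s['qpos'],Ro.from_quat(s['tcp_rot']).as_matrix().round(3))
for n in("scene","top"):
    c=read_camera(n);cv2.imwrite(f"pics/{n}2.png",c["frame"][:,:,::-1])
E
```

```text
time: 1.0
eef_pos: [0.4113, -0.3843, 0.4048]
tcp_rot: [0.805, -0.593, 0.0, 0.0]
contact_force: [0.9, -0.2, 0.7]
opening: -0.004
time: 1.25
eef_pos: [0.4812, -0.298, 0.4048]
tcp_rot: [0.805, -0.593, 0.0, 0.0]
contact_force: [0.5, -1.4, 0.2]
opening: -0.0
time: 1.67
eef_pos: [0.4805, -0.2994, 0.4046]
tcp_rot: [0.947, -0.32, -0.0, -0.0]
contact_force: [-0.3, 0.8, 0.8]
opening: -0.002
[-7.36432923e-01  4.77770192e-02  1.84790984e+00 -2.55754407e-05
  1.24609737e+00 -8.48481154e-02] [[ 0.795 -0.606 -0.   ]
 [-0.606 -0.795  0.   ]
 [-0.     0.    -1.   ]]
```

View pics/top2.png

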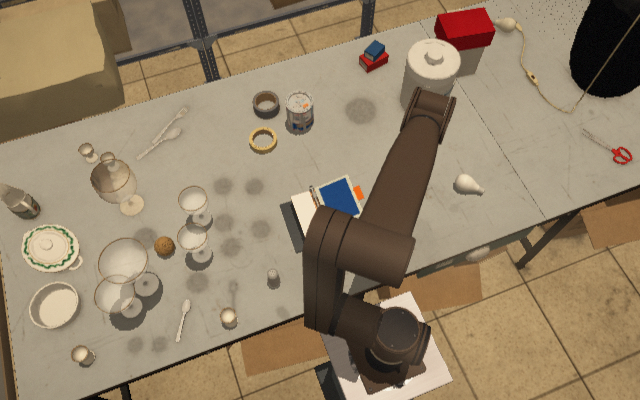

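```bash
python3 -m jog '[{"grip":1,"x":0,"y":0,"z":0,"rx":0,"ry":0,"rz":-7},{"grip":1,"x":0,"y":0,"z":0,"rx":0,"ry":0,"rz":-7},{"grip":1,"x":0,"y":0,"z":0,"rx":0,"ry":0,"rz":-7},{"grip":1,"x":0,"y":0,"z":0,"rx":0,"ry":0,"rz":-7},{"grip":1,"x":0,"y":0,"z":0,"rx":0,"ry":0,"rz":-7}]'
python3 -m jog '[{"grip":1,"x":0,"y":0,"z":0,"rx":7,"ry":0,"rz":0},{"grip":1,"x":0,"y":0,"z":0,"rx":7,"ry":0,"rz":0},{"grip":1,"x":0,"y":0,"z":0,"rx":7,"ry":0,"rz":0},{"grip":1,"x":0,"y":0,"z":0,"rx":7,"ry":0,"rz":0},{"grip":1,"x":0,"y":0,"z":0,"rx":7,"ry":0,"rz":0},{"grip":1,"x":0,"y":0,"z":0,"rx":7,"ry":0,"rz":0},{"grip":1,"x":0,"y":0,"z":0,"rx":7,"ry":0,"rz":0},{"grip":1,"x":0,"y":0,"z":0,"rx":7,"ry":0,"rz":0}]'
cat > st.py <<'E'
from plant import *
from h import *
s=get_state();R=Ro.from_quat(s['tcp_rot']).as_matrix();print(s['time'],s['qpos'].round(3));print(R.round(3))
print('tcp',s['eef_pos'].round(4),'tip',(s['eef_pos']+R[:,2]*.173).round(4),'corner',(s['eef_pos']+R[:,2]*.173-R[:,1]*.011).round(4),s['contact_force'].round(1))
E
python3 st.py
```

```text
time: 2.18
eef_pos: [0.4804, -0.2997, 0.4047]
tcp_rot: [1.0, -0.023, -0.0, -0.0]
contact_force: [0.3, -0.9, 0.8]
opening: -0.002
time: 2.85
eef_pos: [0.4804, -0.3, 0.4049]
tcp_rot: [0.881, -0.022, 0.01, -0.472]
contact_force: [-0.6, 0.5, -0.3]
opening: -0.001
2.85 [-0.819  0.152  1.798  0.685  1.911 -0.784]
[[ 0.999 -0.03   0.04 ]
 [-0.049 -0.554  0.831]
 [-0.003 -0.832 -0.555]]
tcp [ 0.4804 -0.3     0.4049] tip [ 0.4872 -0.1562  0.3089] corner [ 0.4876 -0.1501  0.3181] [-0.6  0.5 -0.3]
```

```bash
python3 -m jog '[{"grip":1,"x":-0.5,"y":24.75,"z":16.5,"rx":0,"ry":0,"rz":0},{"grip":1,"x":-0.5,"y":24.75,"z":16.5,"rx":0,"ry":0,"rz":0},{"grip":1,"x":-0.5,"y":24.75,"z":16.5,"rx":0,"ry":0,"rz":0},{"grip":1,"x":-0.5,"y":24.75,"z":16.5,"rx":0,"ry":0,"rz":0},{"grip":1,"x":-0.5,"y":24.75,"z":16.5,"rx":0,"ry":0,"rz":0},{"grip":1,"x":-0.5,"y":24.75,"z":16.5,"rx":0,"ry":0,"rz":0},{"grip":1,"x":-0.5,"y":24.75,"z":16.5,"rx":0,"ry":0,"rz":0},{"grip":1,"x":-0.5,"y":24.75,"z":16.5,"rx":0,"ry":0,"rz":0}]'
python3 st.py
python3 - <<'E'
from plant import *
import cv2
a=read_camera("top")["frame"][:,:,::-1];b=read_camera("wrist")["frame"][:,:,::-1]
cv2.imwrite("pics/t3.png",cv2.resize(a[150:270,270:430],None,fx=4,fy=4,interpolation=cv2.INTER_CUBIC));cv2.imwrite("pics/w3.png",b)
a=read_camera("scene")["frame"][:,:,::-1]
cv2.imwrite("pics/s3.png",cv2.resize(a[130:270,240:440],None,fx=4,fy=4,interpolation=cv2.INTER_CUBIC))
E
```

```text
time: 3.52
eef_pos: [0.4763, -0.3009, 0.1655]
tcp_rot: [0.883, -0.022, 0.01, -0.469]
contact_force: [0.6, -0.3, -0.8]
opening: 0.005
3.5167 [-0.825  0.48   1.892  0.632  1.574 -1.048]
[[ 0.999 -0.03   0.039]
 [-0.049 -0.559  0.828]
 [-0.003 -0.829 -0.56 ]]
tcp [ 0.4763 -0.3009  0.1655] tip [ 0.4831 -0.1577  0.0686] corner [ 0.4835 -0.1516  0.0777] [ 0.6 -0.3 -0.8]
```

View pics/t3.png

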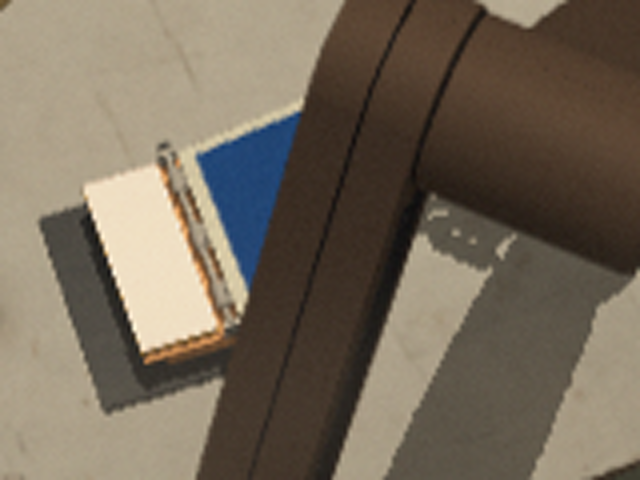

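View pics/s3.png

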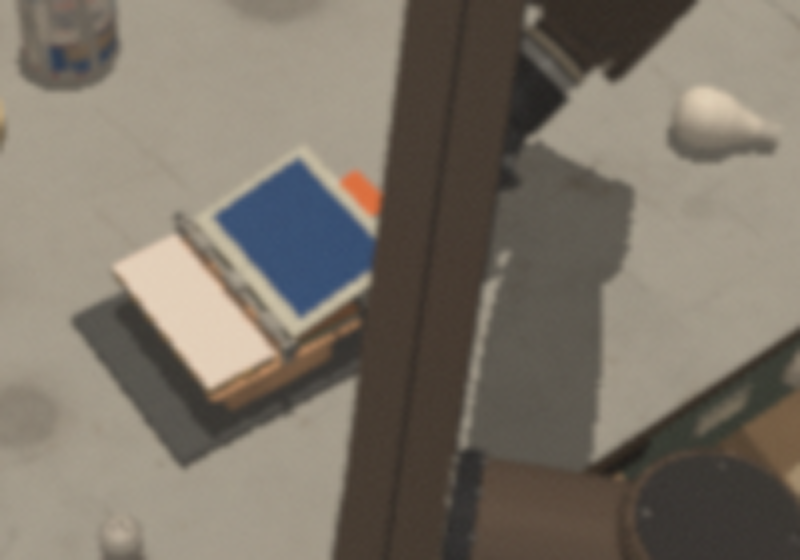

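View pics/w3.png

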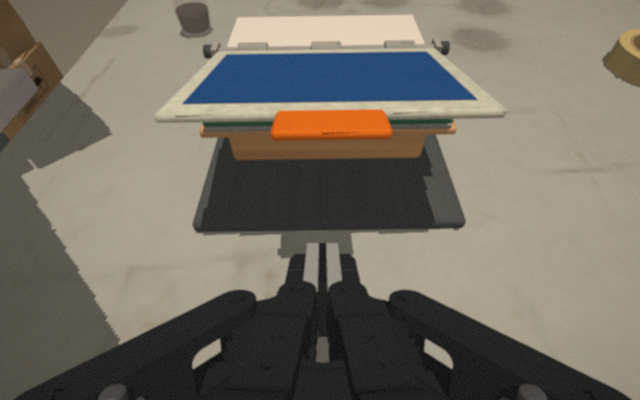

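The wrist view shows the shut fingers at column ~322. The orange tab spans columns 275–390 at row 136, and the space under it is free. I'll refine the fit with this view.

Run:
```python
from plant import *
from h import *
from scipy.optimize import least_squares
T=read_camera("top");S=read_camera("scene");V=read_camera("wrist")
mt=lambda X,Y:((X+.5)/5.4-.5+270,(Y+.5)/5.4-.5+160)
ms=lambda X,Y:((X+.5)/6-.5+250,(Y+.5)/6-.5+155)
obs=[(T,mt(55,243),('p',.095,.115)),(T,mt(145,505),('p',-.095,.115)),
(T,mt(418,77),('l',.08,.13)),(T,mt(503,298),('l',-.08,.13)),(T,mt(487,137),('l',.025,.15)),(T,mt(510,207),('l',-.025,.15)),
(S,ms(50,330),('p',.095,.115)),(S,ms(217,550),('p',-.095,.115)),
(S,ms(397,67),('l',.08,.13)),(S,ms(550,230),('l',-.08,.13)),(S,ms(478,104),('l',.025,.15)),(S,ms(524,155),('l',-.025,.15)),
(V,(196,227),('p',-.095,-.115)),(V,(463,224),('p',.095,-.115)),(V,(160,115),('l',-.08,.13)),(V,(504,110),('l',.08,.13)),(V,(274,130),('l',-.025,.15)),(V,(391,128),('l',.025,.15))]
w=np.array([1]*12+[.4]*6)
def f(p):
    r=[]
    for c,o,(k,a,b) in obs:
        P=np.array([a,b,.01]) if k=='p' else leafpt(a,b,p[3],.0025)
        r+=list(proj(c,W(p,P))-o)
    return np.array(r)
b=least_squares(lambda p:f(p)*np.repeat(w,2),[.49,0.02,-.04,.25],loss='soft_l1')
p=b.x;print(p);print(f(p).reshape(-1,2).round(1)[12:]);print("tab",W(p,leafpt(0,.15,p[3])))
```

```text
[ 0.49327902  0.02184938 -0.02413053  0.26136558]
[[-4.   0.2]
 [-2.8 -2. ]
 [-2.7  0.3]
 [-3.7  0.6]
 [-1.5  1. ]
 [ 0.8  1.3]]
tab [ 0.48978271 -0.12301414  0.11376   ]
```

```bash
python3 -m jog '[{"grip":1,"x":0.8,"y":-6.7,"z":9.9,"rx":0,"ry":0,"rz":0},{"grip":1,"x":0.8,"y":-6.7,"z":9.9,"rx":0,"ry":0,"rz":0},{"grip":1,"x":0.8,"y":-6.7,"z":9.9,"rx":0,"ry":0,"rz":0},{"grip":1,"x":0.8,"y":-6.7,"z":9.9,"rx":0,"ry":0,"rz":0}]'
python3 st.py
cat > plan.py <<'E'
import sys
from plant import *
from h import *
P=[.492,.022,-.03]
def plan(ths,phis,r=.135,press=0.0,x=0):
    s=get_state();R0=Ro.from_quat(s['tcp_rot']).as_matrix();t0=s['eef_pos']
    # current estimate
    c=t0+R0[:,2]*.173-R0[:,1]*.011
    cs,sn=np.cos(P[2]),np.sin(P[2]);d=c[:2]-P[:2];ly=-sn*d[0]+cs*d[1];lx=cs*d[0]+sn*d[1]
    print('corner stand',lx.round(4),ly.round(4),c[2].round(4),'th',np.degrees(np.arctan2(c[2]-.075,-ly)).round(1),'phi',np.degrees(np.arctan2(R0[1,2],-R0[2,2])).round(1),'F',s['contact_force'].round(1))
    for th,ph in zip(ths,phis):
        a=np.radians(th);f=np.radians(ph)
        C=W(P,leafpt(x,r,a,-.0025+press))
        Rs=np.array([[1,0,0],[0,-np.cos(f),np.sin(f)],[0,-np.sin(f),-np.cos(f)]])
        R=Ro.from_euler('z',P[2]).as_matrix()@Rs
        t=C-R[:,2]*.173+R[:,1]*.011
        dt=R0.T@(t-t0)*1000;rv=np.degrees(Ro.from_matrix(R0.T@R).as_rotvec())
        print(th,ph,'xyz',dt.round(1),'rot',rv.round(1));R0,t0=R,t
if __name__=="__main__":
    e=lambda i:eval(sys.argv[i])
    plan(e(1),e(2),*[e(i) for i in range(3,len(sys.argv))])
E
python3 plan.py 'range(15,60,5)' '[56]*9'
```

```text
time: 4.15
eef_pos: [0.482, -0.2516, 0.1676]
tcp_rot: [0.883, -0.02, 0.011, -0.469]
contact_force: [0.5, 0.0, 0.1]
opening: -0.004
4.15 [-0.758  0.437  1.951  0.68   1.533 -1.026]
[[ 0.999 -0.026  0.039]
 [-0.047 -0.559  0.828]
 [ 0.001 -0.829 -0.56 ]]
tcp [ 0.482  -0.2516  0.1676] tip [ 0.4888 -0.1084  0.0708] corner [ 0.4891 -0.1023  0.0799] [0.5 0.  0.1]
corner stand 0.0008 -0.1243 0.0799 th 2.3 phi 55.9 F [0.5 0.  0.1]
15 56 xyz [  1.9 -19.  -21. ] rot [ 0.  -0.8 -0.5]
20 56 xyz [  0.  -11.2  -3.6] rot [0. 0. 0.]
25 56 xyz [  0.  -11.5  -2.6] rot [0. 0. 0.]
30 56 xyz [ -0.  -11.7  -1.5] rot [0. 0. 0.]
35 56 xyz [  0.  -11.8  -0.5] rot [0. 0. 0.]
40 56 xyz [  0.  -11.8   0.5] rot [0. 0. 0.]
45 56 xyz [ -0.  -11.7   1.5] rot [0. 0. 0.]
50 56 xyz [  0.  -11.5   2.5] rot [0. 0. 0.]
55 56 xyz [ -0.  -11.2   3.5] rot [0. 0. 0.]
```

```bash
python3 -m jog '[{"grip":1,"x":0.5,"y":-6.5,"z":-6,"rx":0,"ry":0,"rz":0},{"grip":1,"x":0.5,"y":-6.5,"z":-6,"rx":0,"ry":0,"rz":0},{"grip":1,"x":0.5,"y":-6.5,"z":-6,"rx":0,"ry":0,"rz":0},{"grip":1,"x":0,"y":-11.2,"z":-3.6,"rx":0,"ry":0,"rz":0},{"grip":1,"x":0,"y":-11.5,"z":-2.6,"rx":0,"ry":0,"rz":0},{"grip":1,"x":0,"y":-11.7,"z":-1.5,"rx":0,"ry":0,"rz":0},{"grip":1,"x":0,"y":-11.8,"z":-0.5,"rx":0,"ry":0,"rz":0}]'
python3 - <<'E'
from plant import *
import cv2
cv2.imwrite("pics/w4.png",read_camera("wrist")["frame"][:,:,::-1])
E
python3 plan.py 'range(40,80,5)' '[56]*5+[53,50,47]'
```

```text
time: 4.73
eef_pos: [0.4841, -0.2384, 0.2376]
tcp_rot: [0.883, -0.021, 0.012, -0.469]
contact_force: [-0.1, -0.5, -1.0]
opening: 0.003
corner stand 0.0032 -0.1102 0.1516 th 34.8 phi 55.9 F [1.4 0.8 0.5]
40 56 xyz [-0.5 -9.6 -0.3] rot [ 0.1 -0.9 -0.4]
45 56 xyz [ -0.  -11.7   1.5] rot [0. 0. 0.]
50 56 xyz [  0.  -11.5   2.5] rot [0. 0. 0.]
55 56 xyz [ -0.  -11.2   3.5] rot [0. 0. 0.]
60 56 xyz [  0.  -10.9   4.5] rot [0. 0. 0.]
65 53 xyz [  0.  -19.5   5.1] rot [-3.  0.  0.]
70 50 xyz [ -0.  -19.3   5.5] rot [-3.  0. -0.]
75 47 xyz [  0.  -19.1   5.8] rot [-3. -0. -0.]
```

View pics/w4.png

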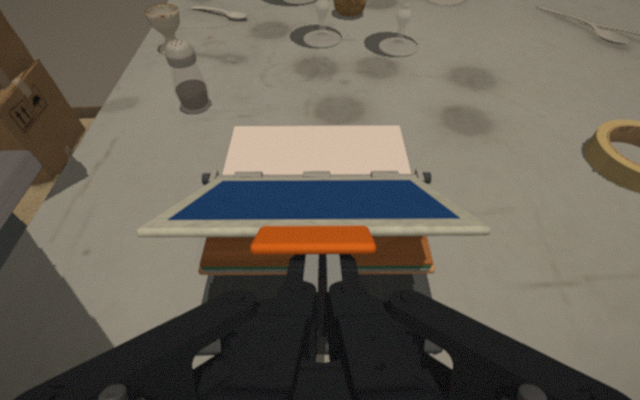

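The tab sits on the fingers at (315,240) and the leaf is rising. I'll carry on.

```bash
python3 -m jog '[{"grip":1,"x":-0.5,"y":-9.6,"z":0,"rx":0,"ry":-0.8,"rz":-0.4},{"grip":1,"x":-0.5,"y":-11.7,"z":1.5,"rx":0,"ry":0,"rz":0},{"grip":1,"x":-0.5,"y":-11.5,"z":2.5,"rx":0,"ry":0,"rz":0},{"grip":1,"x":0,"y":-11.2,"z":3.5,"rx":0,"ry":0,"rz":0},{"grip":1,"x":0,"y":-10.9,"z":4.5,"rx":0,"ry":0,"rz":0}]'
python3 - <<'E'
from plant import *
import cv2
cv2.imwrite("pics/w5.png",read_camera("wrist")["frame"][:,:,::-1])
cv2.imwrite("pics/s5.png",read_camera("scene")["frame"][:,:,::-1])
E
python3 plan.py 'range(65,105,5)' '[53,50,47,44,41,38,35,32]'
```

```text
time: 5.2
eef_pos: [0.484, -0.1967, 0.2758]
tcp_rot: [0.883, -0.014, 0.007, -0.469]
contact_force: [0.7, -1.0, 0.3]
opening: 0.002
corner stand -0.0015 -0.0686 0.1884 th 58.8 phi 56.0 F [-0.3  0.2  0.1]
65 53 xyz [  1.4 -20.8   2.9] rot [-3.   0.1 -0. ]
70 50 xyz [ -0.  -19.3   5.5] rot [-3.  0. -0.]
75 47 xyz [  0.  -19.1   5.8] rot [-3. -0. -0.]
80 44 xyz [ -0.  -18.9   6.2] rot [-3.  0. -0.]
85 41 xyz [  0.  -18.7   6.5] rot [-3.  0.  0.]
90 38 xyz [ -0.  -18.4   6.8] rot [-3. -0. -0.]
95 35 xyz [ -0.  -18.2   7.1] rot [-3.  0.  0.]
100 32 xyz [  0.  -17.9   7.5] rot [-3. -0. -0.]
```

View pics/w5.png

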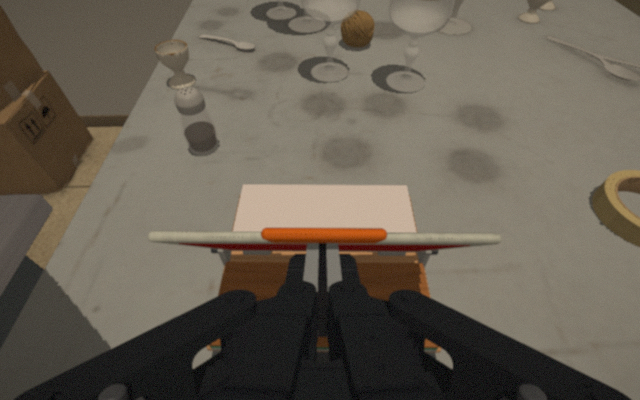

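View pics/s5.png

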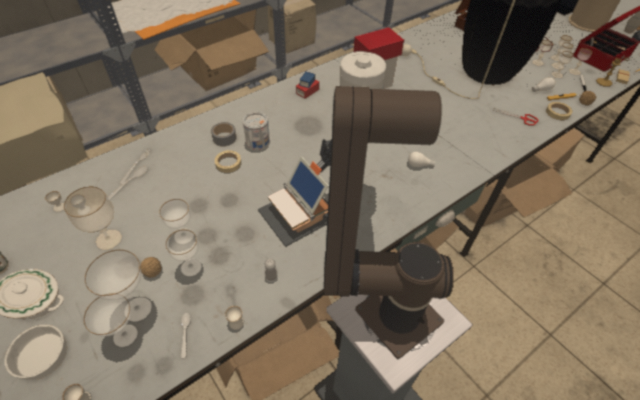

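The leaf is near 60°, with its red underside facing the fingers. The stand hasn't moved.

```bash
python3 -m jog '[{"grip":1,"x":1,"y":-20.5,"z":3.5,"rx":-3,"ry":0,"rz":0},{"grip":1,"x":0,"y":-19.3,"z":5.5,"rx":-3,"ry":0,"rz":0},{"grip":1,"x":0,"y":-19.1,"z":5.8,"rx":-3,"ry":0,"rz":0},{"grip":1,"x":0,"y":-18.9,"z":6.2,"rx":-3,"ry":0,"rz":0},{"grip":1,"x":0,"y":-18.7,"z":6.5,"rx":-3,"ry":0,"rz":0},{"grip":1,"x":0,"y":-18.4,"z":6.8,"rx":-3,"ry":0,"rz":0},{"grip":1,"x":0,"y":-18.2,"z":7.1,"rx":-3,"ry":0,"rz":0}]'
python3 - <<'E'
from plant import *
import cv2
cv2.imwrite("pics/w6.png",read_camera("wrist")["frame"][:,:,::-1])
cv2.imwrite("pics/s6.png",cv2.resize(read_camera("scene")["frame"][100:300,200:440,::-1],None,fx=3,fy=3))
E
python3 plan.py 'range(100,140,5)' '[32,29,26,23,20,17,14,11]'
```

```text
time: 5.88
eef_pos: [0.4887, -0.0773, 0.3435]
tcp_rot: [0.954, -0.016, 0.004, -0.299]
contact_force: [0.8, -0.5, -0.3]
opening: 0.001
corner stand -0.0007 0.0101 0.2086 th 94.3 phi 35.0 F [ 0.2 -0.2 -0.5]
100 32 xyz [  0.4 -17.9   6.1] rot [-3.   0.1  0.1]
105 29 xyz [ -0.  -17.6   7.8] rot [-3.  0.  0.]
110 26 xyz [  0.  -17.3   8.1] rot [-3.  0.  0.]
115 23 xyz [ -0.  -17.    8.3] rot [-3.  0. -0.]
120 20 xyz [  0.  -16.7   8.6] rot [-3.  0. -0.]
125 17 xyz [ -0.  -16.4   8.9] rot [-3. -0. -0.]
130 14 xyz [  0.  -16.1   9.1] rot [-3.  0.  0.]
135 11 xyz [ -0.  -15.8   9.4] rot [-3.  0.  0.]
```

View pics/w6.png

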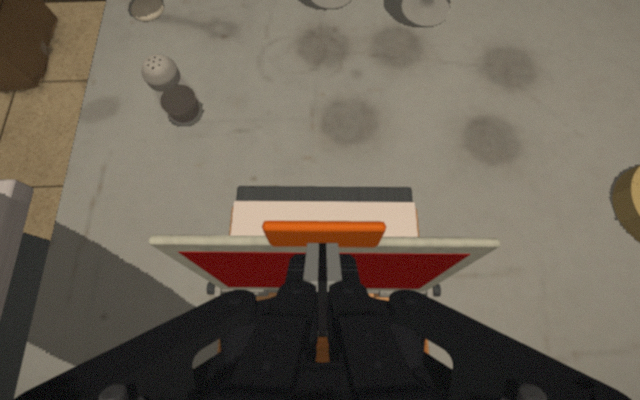

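View pics/s6.png

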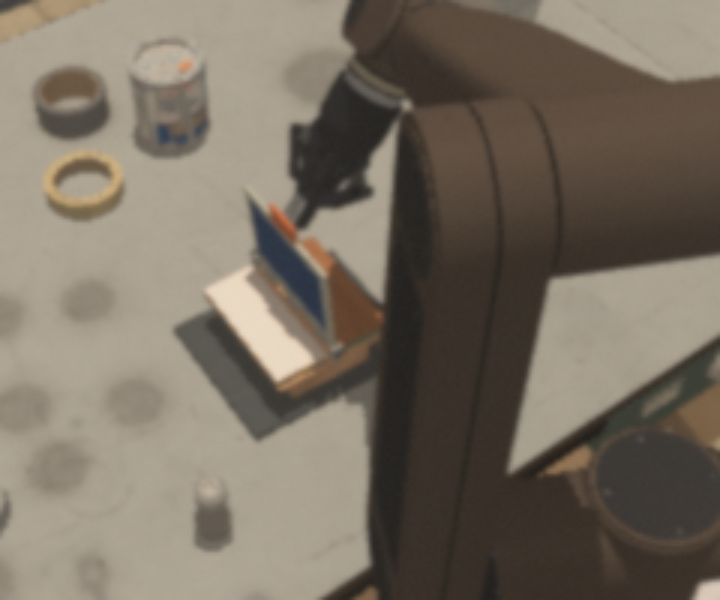

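The leaf is just past upright, with the fingers in contact behind the tab at about (322,245).

```bash
python3 -m jog '[{"grip":1,"x":0.4,"y":-17.9,"z":6.3,"rx":-3,"ry":0,"rz":0},{"grip":1,"x":0,"y":-17.6,"z":7.8,"rx":-3,"ry":0,"rz":0},{"grip":1,"x":0,"y":-17.3,"z":8.1,"rx":-3,"ry":0,"rz":0},{"grip":1,"x":0,"y":-17,"z":8.3,"rx":-3,"ry":0,"rz":0},{"grip":1,"x":0,"y":-16.7,"z":8.6,"rx":-3,"ry":0,"rz":0},{"grip":1,"x":0,"y":-16.4,"z":8.9,"rx":-3,"ry":0,"rz":0},{"grip":1,"x":0,"y":-16.1,"z":9.1,"rx":-3,"ry":0,"rz":0},{"grip":1,"x":0,"y":-15.8,"z":9.4,"rx":-3,"ry":0,"rz":0}]'
python3 - <<'E'
from plant import *
import cv2
cv2.imwrite("pics/w7.png",read_camera("wrist")["frame"][:,:,::-1])
cv2.imwrite("pics/s7.png",cv2.resize(read_camera("scene")["frame"][100:300,200:440,::-1],None,fx=3,fy=3))
E
python3 plan.py '[140,145,150,155,160,165,170,175]' '[8,5,2,0,0,0,0,0]'
```

```text
time: 6.65
eef_pos: [0.4942, 0.0701, 0.3385]
tcp_rot: [0.995, -0.016, -0.0, -0.095]
contact_force: [-0.4, -0.8, 0.4]
opening: 0.0
corner stand -0.0011 0.0931 0.1696 th 134.5 phi 11.1 F [-1.2 -0.6  0.8]
140 8 xyz [ -0.  -16.7   7.1] rot [-3.   0.4  0. ]
145 5 xyz [ -0.  -15.1   9.8] rot [-3.  0.  0.]
150 2 xyz [  0.  -14.7  10. ] rot [-3. -0. -0.]
155 0 xyz [  0.  -11.3  10.3] rot [-2.  0.  0.]
160 0 xyz [-0.  -4.7 10.8] rot [0. 0. 0.]
165 0 xyz [ 0.  -3.7 11.2] rot [0. 0. 0.]
170 0 xyz [-0.  -2.8 11.5] rot [0. 0. 0.]
175 0 xyz [ 0.  -1.8 11.6] rot [0. 0. 0.]
```

View pics/w7.png

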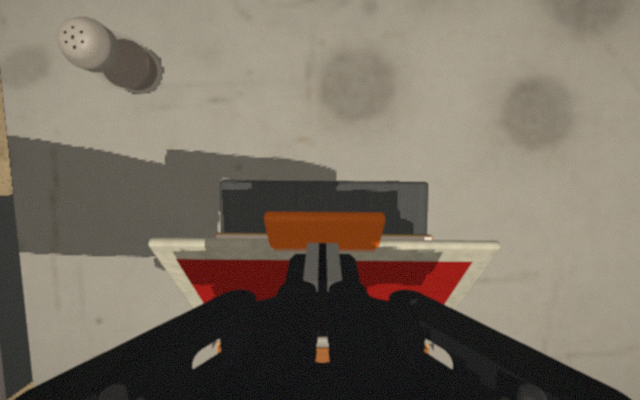

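View pics/s7.png

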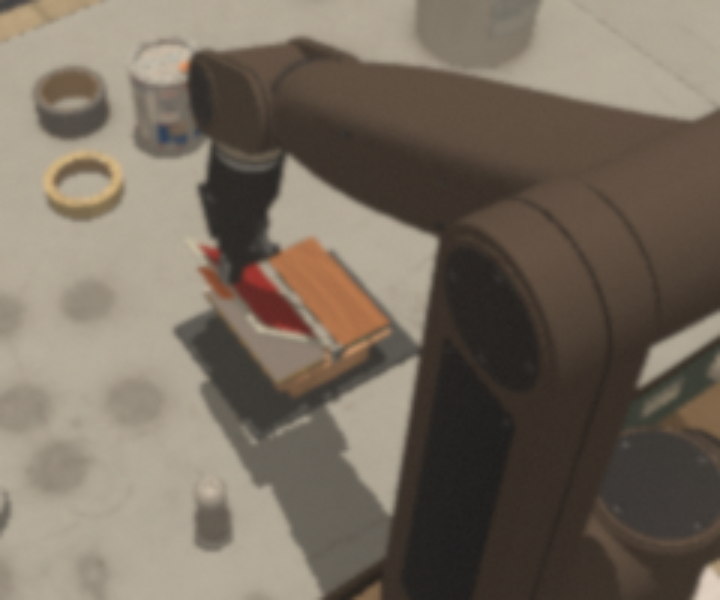

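```bash
python3 -m jog '[{"grip":1,"x":0,"y":-16,"z":7.3,"rx":-3,"ry":0.4,"rz":0},{"grip":1,"x":0,"y":-15.1,"z":9.8,"rx":-3,"ry":0,"rz":0},{"grip":1,"x":0,"y":-14.7,"z":10,"rx":-3,"ry":0,"rz":0},{"grip":1,"x":0,"y":-11.3,"z":10.3,"rx":-2,"ry":0,"rz":0},{"grip":1,"x":0,"y":-4.7,"z":10.8,"rx":0,"ry":0,"rz":0},{"grip":1,"x":0,"y":-3.7,"z":11.2,"rx":0,"ry":0,"rz":0},{"grip":1,"x":0,"y":-2.8,"z":10,"rx":0,"ry":0,"rz":0}]'
python3 plan.py '[172,174,176,178,180,180]' '[0]*6'; python3 st.py
```

```text
time: 7.33
eef_pos: [0.4967, 0.141, 0.2753]
tcp_rot: [1.0, -0.017, 0.002, -0.0]
contact_force: [0.4, -0.2, 0.2]
opening: -0.001
corner stand 0.0017 0.1303 0.1023 th 168.2 phi 0.1 F [ 0.4 -0.2  0.2]
172 0 xyz [-1.1 -3.2  6. ] rot [-0.1 -0.2 -0.2]
174 0 xyz [ 0.  -0.7  4.7] rot [0. 0. 0.]
176 0 xyz [-0.  -0.5  4.7] rot [0. 0. 0.]
178 0 xyz [-0.  -0.3  4.7] rot [0. 0. 0.]
180 0 xyz [ 0.  -0.2  4.7] rot [0. 0. 0.]
180 0 xyz [0. 0. 0.] rot [0. 0. 0.]
7.3333 [8.000e-02 8.600e-02 2.063e+00 1.000e-03 9.890e-01 1.130e-01]
[[ 0.999 -0.034  0.003]
 [-0.034 -0.999  0.001]
 [ 0.003 -0.001 -1.   ]]
tcp [0.4967 0.141  0.2753] tip [0.4973 0.1412 0.1023] corner [0.4976 0.1522 0.1023] [ 0.4 -0.2  0.2]
```

```bash
python3 -m jog '[{"grip":1,"x":0,"y":-2,"z":6,"rx":0,"ry":0,"rz":0},{"grip":1,"x":0,"y":-1,"z":5,"rx":0,"ry":0,"rz":0},{"grip":1,"x":0,"y":0,"z":5,"rx":0,"ry":0,"rz":0},{"grip":1,"x":0,"y":0,"z":4,"rx":0,"ry":0,"rz":0},{"grip":1,"x":0,"y":0,"z":3,"rx":0,"ry":0,"rz":0}]'
python3 -m jog '[{"grip":1,"x":0,"y":0,"z":1,"rx":0,"ry":0,"rz":0},{"grip":1,"x":0,"y":0,"z":0,"rx":0,"ry":0,"rz":0}]'
python3 st.py
python3 - <<'E'
from plant import *
import cv2
cv2.imwrite("pics/w8.png",read_camera("wrist")["frame"][:,:,::-1])
cv2.imwrite("pics/s8.png",cv2.resize(read_camera("scene")["frame"][100:300,200:440,::-1],None,fx=3,fy=3))
E
```

```text
time: 7.75
eef_pos: [0.4969, 0.1444, 0.2534]
tcp_rot: [1.0, -0.017, 0.002, -0.0]
contact_force: [-0.8, 0.9, 0.6]
opening: -0.003
time: 7.92
eef_pos: [0.4969, 0.1445, 0.2526]
tcp_rot: [1.0, -0.017, 0.002, 0.0]
contact_force: [0.5, 0.5, 0.5]
opening: 0.004
7.9167 [ 8.700e-02  1.240e-01  2.071e+00 -1.000e-03  9.420e-01  1.200e-01]
[[ 0.999 -0.033  0.005]
 [-0.033 -0.999 -0.   ]
 [ 0.005  0.    -1.   ]]
tcp [0.4969 0.1445 0.2526] tip [0.4977 0.1445 0.0796] corner [0.4981 0.1555 0.0796] [0.5 0.5 0.5]
```

View pics/w8.png

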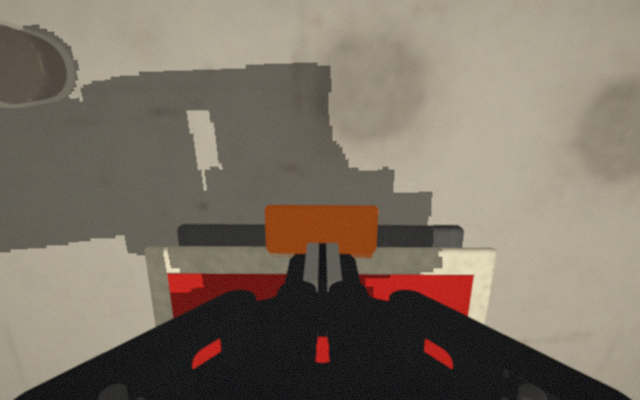

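View pics/s8.png

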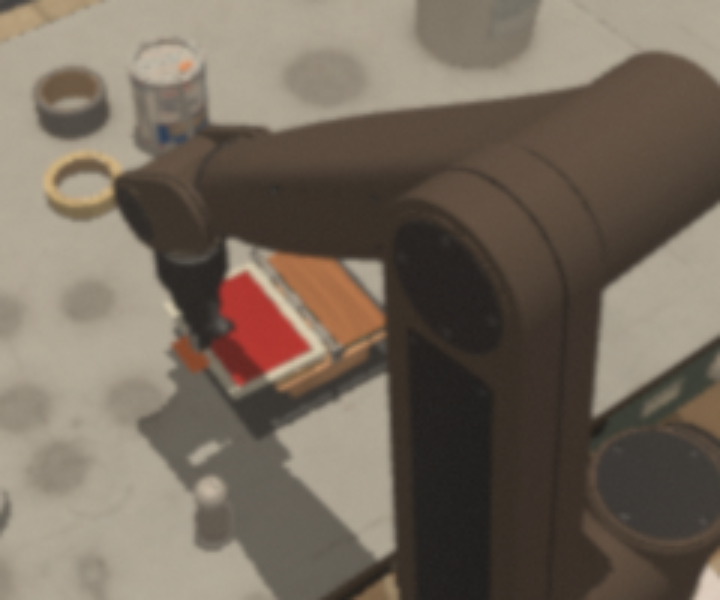

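Nearly flat: the tip is at z=0.0796 and the flat surface is at 0.0775. I'll press in 1 mm steps and watch the force.

```bash
for k in 1; do :; done
python3 -m jog '[{"grip":1,"x":0,"y":0,"z":1,"rx":0,"ry":0,"rz":0},{"grip":1,"x":0,"y":0,"z":1,"rx":0,"ry":0,"rz":0},{"grip":1,"x":0,"y":0,"z":0,"rx":0,"ry":0,"rz":0}]'
python3 -m jog '[{"grip":1,"x":0,"y":0,"z":1,"rx":0,"ry":0,"rz":0},{"grip":1,"x":0,"y":0,"z":0,"rx":0,"ry":0,"rz":0}]'
python3 -m jog '[{"grip":1,"x":0,"y":0,"z":0.5,"rx":0,"ry":0,"rz":0},{"grip":1,"x":0,"y":0,"z":0,"rx":0,"ry":0,"rz":0}]'; python3 st.py
```

```text
time: 8.27
eef_pos: [0.4971, 0.1447, 0.251]
tcp_rot: [1.0, -0.016, 0.003, -0.0]
contact_force: [1.0, 0.8, 0.6]
opening: 0.005
time: 8.43
eef_pos: [0.4973, 0.1447, 0.2509]
tcp_rot: [1.0, -0.016, 0.003, 0.0]
contact_force: [-1.4, -0.8, 6.6]
opening: -0.003
time: 8.6
eef_pos: [0.4973, 0.1447, 0.2508]
tcp_rot: [1.0, -0.016, 0.002, 0.0]
contact_force: [-3.4, 0.2, 8.7]
opening: 0.002
8.6 [ 8.700e-02  1.280e-01  2.071e+00 -1.000e-03  9.380e-01  1.200e-01]
[[ 0.999 -0.033  0.005]
 [-0.033 -0.999 -0.   ]
 [ 0.005  0.    -1.   ]]
tcp [0.4973 0.1447 0.2508] tip [0.4982 0.1447 0.0778] corner [0.4985 0.1557 0.0778] [-3.4  0.2  8.7]
```

It's hard against the stop: z is steady at 0.0778 and the force has risen to about 9 N. I'll hold briefly, lift off and back away to check.

```bash
python3 -m jog '[{"grip":1,"x":0,"y":0,"z":0.5,"rx":0,"ry":0,"rz":0},{"grip":1,"x":0,"y":0,"z":0,"rx":0,"ry":0,"rz":0},{"grip":1,"x":0,"y":0,"z":-5,"rx":0,"ry":0,"rz":0},{"grip":1,"x":0,"y":0,"z":-20,"rx":0,"ry":0,"rz":0},{"grip":1,"x":0,"y":0,"z":-30,"rx":0,"ry":0,"rz":0},{"grip":1,"x":0,"y":0,"z":-35,"rx":0,"ry":0,"rz":0},{"grip":1,"x":0,"y":0,"z":-35,"rx":0,"ry":0,"rz":0},{"grip":1,"x":0,"y":0,"z":-30,"rx":0,"ry":0,"rz":0}]'
python3 -m jog '[{"grip":1,"x":0,"y":30,"z":0,"rx":0,"ry":0,"rz":0},{"grip":1,"x":0,"y":40,"z":0,"rx":0,"ry":0,"rz":0},{"grip":1,"x":0,"y":40,"z":0,"rx":0,"ry":0,"rz":0},{"grip":1,"x":0,"y":40,"z":0,"rx":0,"ry":0,"rz":0},{"grip":1,"x":0,"y":40,"z":0,"rx":0,"ry":0,"rz":0},{"grip":1,"x":0,"y":40,"z":0,"rx":0,"ry":0,"rz":0},{"grip":1,"x":0,"y":30,"z":0,"rx":0,"ry":0,"rz":0},{"grip":1,"x":0,"y":0,"z":0,"rx":0,"ry":0,"rz":0}]'
python3 - <<'E'
from plant import *
import cv2
cv2.imwrite("pics/t9.png",read_camera("top")["frame"][:,:,::-1])
a=read_camera("scene")["frame"][:,:,::-1];cv2.imwrite("pics/s9.png",cv2.resize(a[155:255,250:350],None,fx=6,fy=6,interpolation=cv2.INTER_CUBIC))
E
```

```text
time: 9.27
eef_pos: [0.4959, 0.1447, 0.4059]
tcp_rot: [1.0, -0.016, 0.003, -0.0]
contact_force: [-0.1, 0.8, -0.2]
opening: -0.004
time: 9.93
eef_pos: [0.4872, -0.1195, 0.4036]
tcp_rot: [1.0, -0.019, 0.002, 0.001]
contact_force: [0.1, -0.0, -0.3]
opening: 0.005
```

View pics/t9.png

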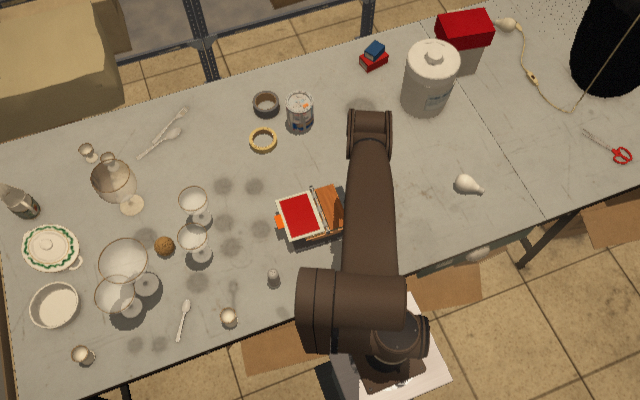

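View pics/s9.png

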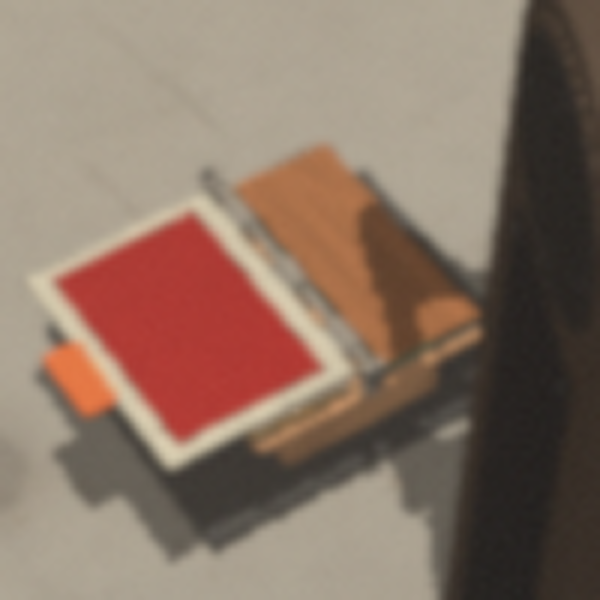

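The red face is up and the tab is on the left at (75,380). The spine ends and the plate corner at (215,548) are where they were. Next I'll fit the leaf angle from these views.

Run:
```python
from plant import *
from h import *
from scipy.optimize import least_squares
S=read_camera("scene")
ms=lambda X,Y:((X+.5)/6-.5+250,(Y+.5)/6-.5+155)
obs=[(ms(28,279),(.08,.13)),(ms(172,472),(-.08,.13)),(ms(42,362),(.025,.15)),(ms(92,418),(-.025,.15)),(ms(205,192),(.08,.012)),(ms(356,370),(-.08,.012))]
for P in([.492,.022,-.03],[.4885,.0216,-.0387]):
    f=lambda q:np.concatenate([proj(S,W(P,leafpt(a,b,q[0],-.0025)))-o for o,(a,b) in obs])
    r=least_squares(f,[3.1]);print(r.x,r.fun.round(1))
r=least_squares(lambda q:np.concatenate([proj(S,W(q[1:],leafpt(a,b,q[0],-.0025)))-o for o,(a,b) in obs[:4]]+[proj(S,W(q[1:],np.array([-.095,.115,.01])))-ms(215,549)]),[3.1,.49,.022,-.03]);print(r.x,r.fun.round(1))
print(get_state()['contact_force'])
```

```text
[3.14006648] [-0.4  0.3  0.2 -0.2  0.2 -0.4 -0.5  0.2 -0.6  0.5 -0.2  0.7]
[3.12345423] [ 0.2  0.2  0.5 -0.   0.7 -0.6 -0.1  0.2  0.2  0.9  0.4  1.3]
[ 3.14168942  0.49055803  0.02176743 -0.03971929] [-0.1  0.2  0.1 -0.   0.4 -0.5 -0.5  0.3  0.1 -0. ]
[ 0.77884467  0.84426723 -0.73375513]
```

The fits put the leaf at 3.12–3.14 rad and the stand where it started. The robot is clear, so I'm handing in.

```bash
python3 -c "
from plant import *
print(sign_off())"
```

```text
the job is handed in; nothing more can be done
None
```

The leaf now lies flat on the left with its red face up, and I have handed the job in. It took about 10 s of the 40 s allowed.

**What I did:** With the fingers shut, I tilted the tool about 56°, went in under the orange tab and pushed the leaf up and over its spine in steps of about 5°. I then pressed it down against its stop, where the tip held at z = 0.078 m with about 9 N. After that I lifted off and backed away.

**Last checks:**
- **Leaf angle:** the camera fits gave 3.12 to 3.14 rad, against the 3.07 needed.
- **Stand:** it was fitted at (0.491, 0.022) m. The two fits before pushing gave (0.489, 0.022) and (0.493, 0.022), so it moved no more than the measuring error.
- **Other things:** they look unmoved by eye in the top picture; I did not measure them.
- **Robot:** it was clear of everything, with only noise-level force on the wrist (under 1.5 N).

**What failed or disagreed:** My first jog call was refused because its rows left out some keys, and nothing moved. While the leaf was being pushed over, the wrist reading stayed in its noise, so I judged contact in step 1 from the pictures and from the leaf following the fingers. The sign-off itself reports no verdict.

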